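# Open the quick-release bench vice to its end stop

## Robot

A 6-joint arm with a two-finger parallel gripper is mounted at the origin on the work surface. World frame = base frame: x ahead of the robot, y to its left, z up, the work surface at z = 0. Lengths are in m, angles in rad, forces in N, time in s.
With the tool pointing down it reaches from about 0.225 to 0.875 m from the base axis. Payload 3.4 kg.
Tool frame: the origin (TCP) lies at the centre of the arm's flange, where the gripper is bolted on; the fingertips stand manip.tcp_to_tips ahead of it and the grasp point (between the pads) lies 155 mm ahead of it (manip.tcp_to_tips is the distance from the TCP to the fingertips, in m); z points along the fingers, y is the line along which they close (so a half turn about z gives the same grasp; the last joint's range is limited). The gripper opens to 85 mm and grips with 20 to 120 N. Pads are 22 mm wide; open, the fingers measure 114 mm over their backs; the gripper's body (76 mm by 85 mm) begins 54 mm behind the grasp point. The pads swing forward as they close: fully open they stand 13 mm farther back than shut.
Start: joints at [1.06, 0.276, 1.505, -0, 1.361, -0.121], TCP at [0.219, 0.532, 0.405] pointing down, gripper open.
Joint ranges: [-2.89, 2.89], [-0.75, 2.08], [0.22, 2.7], [-1.18, 4.32], [0.11, 2.71], [-2.7, 2.7]. Speed limits (rad/s): [2.57, 2.57, 3.14, 3.14, 3.14, 3.14].

## Interface

Orientations are given as a unit quaternion [w, x, y, z].
In Python, from rig import sensors, imaging, manip gives the robot as it stands. The module is installed in compiled form; this text tells all that it offers.
- The arm moves only by the tool jog_arm, never from a script. Its argument "plan" is a list of rows, each an object of numbers: "dx", "dy", "dz": the shift along the tool's x, y, z in mm; "ax", "ay", "az": the turn, a rotation vector about the tool's x, y, z in units of 6 degrees (1.0 is 6 degrees); "grip": the closure, from 0 (fully open) to 1 (shut). A call has 1 to 20 rows; each row shifts and turns the commanded pose from where the row before left it, along the tool's axes as they then stand; what a row does not reach is not made up. A row lasts 1/12 s, in which the tool goes at most 41.7 mm and 7.16 degrees, less where a joint would pass 70% of its speed; a pose out of reach is approached as far as the arm can. A call is refused whole if a number of a shift passes 41.7 or a number of a turn 1, either way. A call with a gripper value outside its range is refused whole. The fingers move at their own pace and stop on an object; "grip_force" is the grip in N (left out, the last holds). Time passes only in rows, so rows that do not move let the fingers close. It gives the time, the measured TCP pose, the force, the opening and the grip force at its end, in the units of the state.
- sensors.get_state(): the state, without advancing time (a new reading comes with each control period).
- imaging.get_image(name): name is "scene" or "side" or "wrist"; returns a dict with "image" (384x512x3 uint8, red, green, blue), "K" (3x3 intrinsics, pixels), "extrinsics" (4x4, takes a point from world to camera coordinates). Camera axes: x right, y up, looking along -z (the intrinsics and any distortion apply to the point x, -y, -z); pixel columns grow to the right and rows downward; lengths in m; the calibration is good to about 2 mm. A picture is of the moment at which its call begins. There is no depth.
- manip.sign_off(): hands the job in; it is judged then, once.
The state is a dict: "clock": time; "qpos": joint angles; "qd": joint speeds; "effort": joint torques, N m; "position": TCP position; "ee_rot": TCP orientation; "contact_force": force on the tool from outside, world axes, zero at the start; "moment": the same for the moment, N m; "width": finger opening in m; "gripper_force": force on a finger pad.
Only numpy, scipy, OpenCV 4.12 (cv2) and the standard library are available. Lean on these libraries where they do the work, as an engineer would, in place of code of your own. Each camera call takes 0.05 s, during which the arm holds its last target. There are 200 camera calls.

## Task

The next piece of work is too big for the vice's gap, so open the vice all the way: with a fingertip press the steel thumb pad on top of the sliding jaw fully down and, keeping it held down, push the jaw away from the fixed jaw until it stands hard against the end stop. Only then let go and move clear, so that the pad springs up and the jaw is locked there. Nothing is to be gripped or lifted: leave the hammer, the cup, the tape roll and the steel block where they are.

Things in the scene. Friction and masses are not known exactly. Their poses are not given: they have to be found in the camera images.
- vice: Grey cast-iron bench vice bolted to the bench, 310 mm long (its x) plus screw handle, 100 mm wide (its y), 86 mm high; origin at bench level under the middle of the bed. Its +x points along the bed from the sliding jaw to the fixed jaw, z up. The fixed jaw's face is at x = +80 mm. Bolt lugs reach 79 mm to each side. It stands at another place and angle each time.
- end_stop (a point): Centre of the face that stops the sliding jaw when fully open: inner face of the 60 mm high end block that carries the lead screw and T-handle, at the opposite end of the bed from the fixed jaw (vice x = -117 mm), 48 mm above the bench. Axes as the vice's.
- jaw (a joint): Opening of the vice in m: distance the sliding jaw has moved from the fixed jaw towards the end stop (along the vice's -x). 0 = jaws shut, 0.095 = against the end stop. With the thumb pad down it slides with about 2 to 3 N, so a fingertip resting on the pad also drags it by friction; with the pad up the half-nut locks it, after at most 4 mm of play.
- pad (a joint): How far the thumb pad is pressed, in m: 0 = up (jaw locked), 0.006 = fully down. About 1 N starts it; half a millimetre down there is a step to about 4 N as it takes the half-nut out of the screw's thread; about 5 N holds it fully down. The jaw runs free beyond 3.3 mm; the pad must be more than 3.5 mm down to count as held. It springs up when let go.
- pad_top (a point): Centre of the upper face of the thumb pad, a ribbed steel plate 34 mm long (vice x) by 30 mm wide (vice y) on top of the sliding jaw; moves with pad and jaw; axes as the vice's. The face is 72 mm above the bench with the pad up, 66 mm fully down. At jaw opening q it is at vice x = 34 mm - q, y = 0.
- well (a point): Centre of the floor of the thumb well in the sliding jaw, 64 mm above the bench; the pad stands in its middle. The well is 44 mm long (vice x) and open at both sides (vice y). Walls 100 mm wide (vice y) close it at 22 mm either way along x and rise to 86 mm above the bench; a fingertip on the pad can push the jaw open against the wall on the end-stop side (vice -x).
- hammer: Bystander: hammer lying on the bench, about 240 mm long with its head at its +x; origin on the bench under its middle.
- cup: Bystander: small turned wooden cup with a steel rim, 66 mm in diameter, 72 mm high, standing on the bench; origin under its centre.
- tape: Bystander: roll of white tape, 72 mm in diameter, 25 mm high, lying flat; origin under its centre.
- block: Bystander: steel bench block 62 x 62 x 22 mm lying flat; origin under its centre.

How it is judged:
By the outcome, as a careful person would: the job done as asked, in the order asked, and still so for the second after the job is handed in, with the robot touching nothing.
It also fails if it takes over 32 s, if anything falls off the work surface, if the arm or the gripper's body presses on something with over 40 N, if the wrist force passes 120 N, or if a joint passes its speed limit or range.

## Working session

There is one attempt and no reset: what is moved stays moved. The work goes in short steps, Python scripts to look and compute and a tool call to move; the robot and the scene stay as the last step left them, time stands still between calls to the robot, and variables do not carry over. Pictures are saved under pics/ and viewed, at most 10 in all, crops included, and the job is handed in when it is done.

Besides the shell and the picture viewer there is one more tool, called by a JSON object that holds its "method" and its "body". jog_arm: Moves the arm, as the interface text tells. Its arguments: {"type":"object","properties":{"plan":{"type":"array"},"grip_force":{"type":"number"}},"required":["plan"]}

```bash
mkdir -p pics; python3 - <<'E'
from rig import sensors, imaging, manip
import cv2,numpy as np
print(manip.tcp_to_tips); s=sensors.get_state(); print({k:np.round(v,3) for k,v in s.items()})
a=[]
for n in("scene","side","wrist"):
    d=imaging.get_image(n); cv2.imwrite(f"pics/{n}0.png",d["image"][...,::-1]); print(n,d["K"].round(1).tolist(),d["extrinsics"].round(3).tolist(),d.keys())
E
```

```text
0.1734
{'clock': np.float64(0.0), 'qpos': array([ 1.06 ,  0.277,  1.506, -0.   ,  1.361, -0.121]), 'qd': array([0.   , 0.   , 0.   , 0.   , 0.   , 0.001]), 'effort': array([-0.0000e+00, -4.1677e+01, -2.4581e+01, -0.0000e+00,  1.1000e-02,
        0.0000e+00]), 'position': array([0.218, 0.532, 0.404]), 'ee_rot': array([-0.   ,  0.194,  0.981, -0.001]), 'contact_force': array([ 0.586, -0.263,  0.   ]), 'moment': array([ 0.051,  0.013, -0.01 ]), 'gripper_force': np.float64(0.0), 'width': np.float64(0.085)}
scene [[450.7, 0.0, 260.8], [0.0, 450.7, 181.7], [0.0, 0.0, 1.0]] [[-0.222, 0.975, -0.008, 0.063], [-0.755, -0.166, 0.635, 0.392], [0.618, 0.147, 0.773, -1.595], [0.0, 0.0, 0.0, 1.0]] dict_keys(['image', 'K', 'extrinsics'])
side [[486.7, 0.0, 262.8], [0.0, 486.7, 184.6], [0.0, 0.0, 1.0]] [[0.967, -0.253, -0.007, -0.546], [0.195, 0.725, 0.66, -0.213], [-0.162, -0.64, 0.751, -1.026], [0.0, 0.0, 0.0, 1.0]] dict_keys(['image', 'K', 'extrinsics'])
wrist [[305.5, 0.0, 256.4], [0.0, 305.5, 196.2], [0.0, 0.0, 1.0]] [[0.38, 0.925, -0.002, -0.574], [-0.892, 0.366, -0.266, 0.034], [-0.245, 0.103, 0.964, -0.378], [0.0, 0.0, 0.0, 1.0]] dict_keys(['image', 'K', 'extrinsics'])
```

View pics/scene0.png

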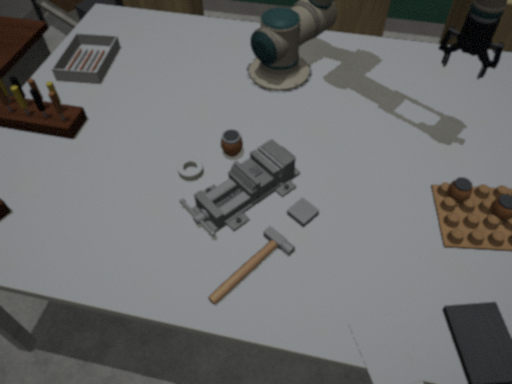

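View pics/side0.png

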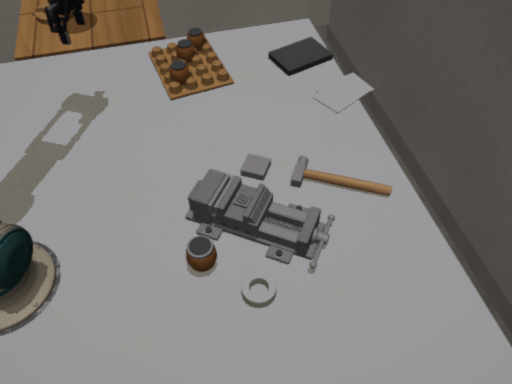

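The scene view shows the vice with its fixed jaw near (275,158) and end block near (210,207). In the side view the pad is near (243,200) and the end block near (308,228). I'll enlarge both.

```bash
cat > h.py <<'E'
import numpy as np, cv2
from rig import sensors, imaging, manip
def ray(d,u,v):
    E=d["extrinsics"];K=d["K"];R=E[:3,:3];c=-R.T@E[:3,3]
    r=R.T@np.array([(u-K[0,2])/K[0,0],-(v-K[1,2])/K[1,1],-1]); return c,r
def onz(d,u,v,z):
    c,r=ray(d,u,v); return c+r*(z-c[2])/r[2]
def proj(d,p):
    q=d["extrinsics"][:3]@np.append(p,1); q=q*[1,-1,-1]; q=d["K"]@q; return q[:2]/q[2]
E
python3 - <<'E'
import cv2,numpy as np
a=cv2.imread("pics/side0.png")[160:280,180:340]; b=cv2.imread("pics/scene0.png")[130:250,170:330]
cv2.imwrite("pics/c1.png",np.vstack([cv2.resize(a,None,fx=5,fy=5,interpolation=2)]))
E
```

```text
(no output)
```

View pics/c1.png

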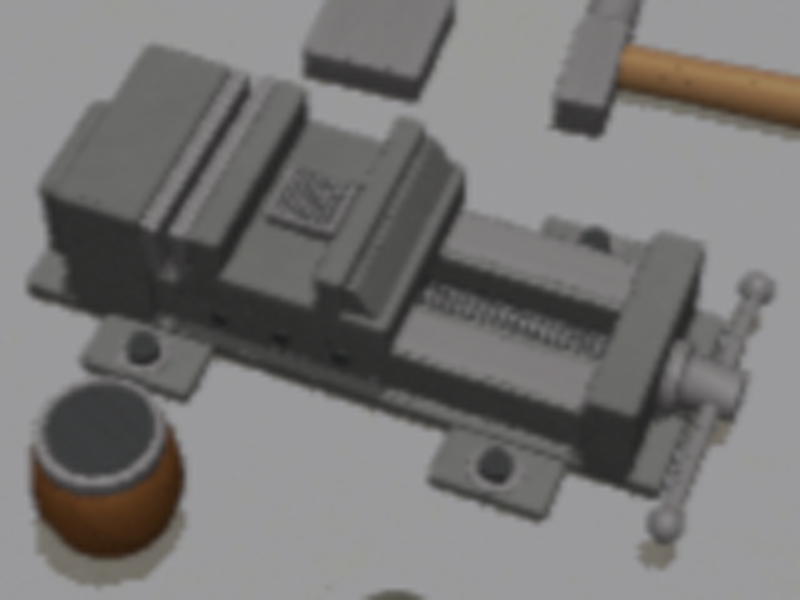

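The enlarged side view shows the pad at about crop (315,200), the fixed jaw's face edge from (245,72) to (145,222), and the end block's top corners at (655,232), (705,245), (635,410) and (585,395). The jaw is nearly shut.

```bash
python3 - <<'E'
from h import *
d=imaging.get_image("side")
def P(x,y,z): return onz(d,180+x/5-.4,160+y/5-.4,z)
ptsets={"fix":[(245,72,.086),(145,222,.086)],"fixback":[(150,45,.086),(42,190,.086)],"end":[(655,232,.06),(705,245,.06),(635,410,.06),(585,395,.06)],"pad":[(288,165,.072),(362,185,.072),(330,238,.072),(265,212,.072)],"wallin":[(400,118,.086),(318,272,.086)]}
m={}
for k,v in ptsets.items():
    q=np.array([P(*t) for t in v]); m[k]=q.mean(0); print(k,q.round(4).tolist(),m[k].round(4))
e=(P(655,232,.06)+P(585,395,.06))/2
ax=m["fix"]-e; print("len inner",np.linalg.norm(ax[:2]),"(197)",np.degrees(np.arctan2(ax[1],ax[0])))
print("pad along from fix",np.linalg.norm((m["fix"]-m["pad"])[:2]))
q=[P(*t) for t in ptsets["fix"]];print("width",np.linalg.norm(q[0]-q[1]),np.degrees(np.arctan2(*(q[0]-q[1])[[1,0]]))-90+360)
E
```

```text
fix [[0.5131, 0.1106, 0.086], [0.4527, 0.0352, 0.086]] [0.4829 0.0729 0.086 ]
fixback [[0.4741, 0.1387, 0.086], [0.4122, 0.0648, 0.086]] [0.4432 0.1018 0.086 ]
end [[0.6731, -0.008, 0.06], [0.6922, -0.0207, 0.06], [0.6347, -0.0969, 0.06], [0.6167, -0.0842, 0.06]] [ 0.6542 -0.0524  0.06  ]
pad [[0.5219, 0.0627, 0.072], [0.5513, 0.0426, 0.072], [0.5304, 0.0168, 0.072], [0.506, 0.0386, 0.072]] [0.5274 0.0402 0.072 ]
wallin [[0.5747, 0.0649, 0.086], [0.5191, -0.011, 0.086]] [0.5469 0.027  0.086 ]
len inner 0.20100764617837055 (197) 143.69983946787136
pad along from fix 0.05525554008926288
width 0.09661992570311743 321.27798628924734
```

Measurements agree: the axis points at about 142.5°, jaw face to stop is 201 mm (197 given), and the opening is about 9 mm. I'll shut the fingers, turn tool x onto the vice's x, and move above the pad.

{"method": "jog_arm", "body": {"plan": [{"az": 0.83, "grip": 1}, {"az": 0.83, "grip": 1}, {"az": 0.84, "grip": 1}, {"dx": -32, "dy": -12, "grip": 1}, {"dx": -32, "dy": -12, "grip": 1}, {"dx": -32, "dy": -12, "grip": 1}, {"dx": -32, "dy": -12, "grip": 1}, {"dx": -32, "dy": -12, "grip": 1}, {"dx": -32, "dy": -12, "grip": 1}, {"dx": -32, "dy": -12, "grip": 1}, {"dx": -32, "dy": -12, "grip": 1}, {"dx": -32, "dy": -12, "grip": 1}, {"dx": -32, "dy": -12, "grip": 1}, {"dx": -32, "dy": -12, "grip": 1}, {"dx": -32, "dy": -12, "grip": 1}, {"dx": -32, "dy": -12, "grip": 1}, {"dx": -32, "dy": -12, "grip": 1}, {"dx": -32, "dy": -12, "grip": 1}, {"dx": -32, "dy": -12, "grip": 1}, {"grip": 1}]}}

```text
$.plan[0]: bad value
```

```bash
python3 - <<'E'
from h import *
s=sensors.get_state(); print({k:np.round(v,3) for k,v in s.items()})
d=imaging.get_image("wrist"); np.savez("w1.npz",K=d["K"],extrinsics=d["extrinsics"])
cv2.imwrite("pics/w1.png",cv2.resize(d["image"][...,::-1],None,fx=1.5,fy=1.5))
E
```

```text
{'clock': np.float64(0.2), 'qpos': array([ 1.06 ,  0.276,  1.506, -0.   ,  1.361, -0.121]), 'qd': array([-0.001, -0.002, -0.005, -0.001,  0.001, -0.   ]), 'effort': array([ 1.0000e-03, -4.1671e+01, -2.4579e+01, -0.0000e+00,  8.0000e-03,
       -0.0000e+00]), 'position': array([0.218, 0.532, 0.404]), 'ee_rot': array([-0.   ,  0.194,  0.981, -0.001]), 'contact_force': array([ 0.711,  0.946, -0.166]), 'moment': array([ 0.01 , -0.009,  0.032]), 'gripper_force': np.float64(0.0), 'width': np.float64(0.085)}
```

View pics/w1.png

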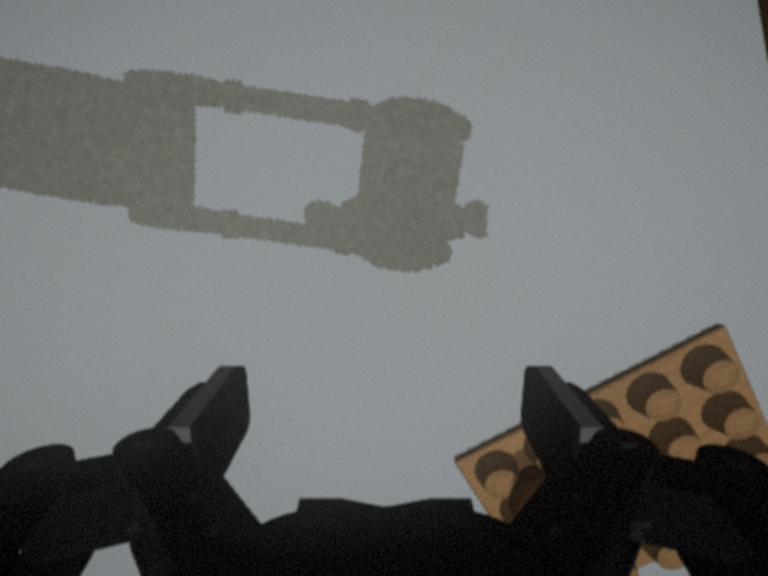

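The call was refused, so the arm hasn't moved; this view shows only the bench, the open fingers and the cork board. I'll retry with all keys in each row, one probe row first.

{"method": "jog_arm", "body": {"plan": [{"dx": 0, "dy": 0, "dz": 0, "ax": 0, "ay": 0, "az": 0.83, "grip": 1}]}}

```text
clock: 0.33
position: [0.2185, 0.5318, 0.4045]
ee_rot: [-0.0, 0.237, 0.972, -0.0]
contact_force: [0.1, 0.3, 0.3]
width: 0.0754
gripper_force: 0.0
```

{"method": "jog_arm", "body": {"plan": [{"dx": 0, "dy": 0, "dz": 0, "ax": 0, "ay": 0, "az": 0.83, "grip": 1}, {"dx": 0, "dy": 0, "dz": 0, "ax": 0, "ay": 0, "az": 0.84, "grip": 1}, {"dx": -35, "dy": -12, "dz": 0, "ax": 0, "ay": 0, "az": 0, "grip": 1}, {"dx": -35, "dy": -12, "dz": 0, "ax": 0, "ay": 0, "az": 0, "grip": 1}, {"dx": -35, "dy": -12, "dz": 0, "ax": 0, "ay": 0, "az": 0, "grip": 1}, {"dx": -35, "dy": -12, "dz": 0, "ax": 0, "ay": 0, "az": 0, "grip": 1}, {"dx": -35, "dy": -12, "dz": 0, "ax": 0, "ay": 0, "az": 0, "grip": 1}, {"dx": -35, "dy": -12, "dz": 0, "ax": 0, "ay": 0, "az": 0, "grip": 1}, {"dx": -35, "dy": -12, "dz": 0, "ax": 0, "ay": 0, "az": 0, "grip": 1}, {"dx": -35, "dy": -12, "dz": 0, "ax": 0, "ay": 0, "az": 0, "grip": 1}, {"dx": -35, "dy": -12, "dz": 0, "ax": 0, "ay": 0, "az": 0, "grip": 1}, {"dx": -35, "dy": -12, "dz": 0, "ax": 0, "ay": 0, "az": 0, "grip": 1}, {"dx": -35, "dy": -12, "dz": 0, "ax": 0, "ay": 0, "az": 0, "grip": 1}, {"dx": -35, "dy": -12, "dz": 0, "ax": 0, "ay": 0, "az": 0, "grip": 1}, {"dx": -35, "dy": -12, "dz": 0, "ax": 0, "ay": 0, "az": 0, "grip": 1}, {"dx": -35, "dy": -12, "dz": 0, "ax": 0, "ay": 0, "az": 0, "grip": 1}, {"dx": -35, "dy": -12, "dz": 0, "ax": 0, "ay": 0, "az": 0, "grip": 1}, {"dx": -35, "dy": -12, "dz": 0, "ax": 0, "ay": 0, "az": 0, "grip": 1}, {"dx": -35, "dy": -10, "dz": 0, "ax": 0, "ay": 0, "az": 0, "grip": 1}, {"dx": 0, "dy": 0, "dz": 0, "ax": 0, "ay": 0, "az": 0, "grip": 1}]}}

```text
clock: 2.0
position: [0.5728, 0.0053, 0.4041]
ee_rot: [0.002, 0.322, 0.947, -0.001]
contact_force: [0.3, 1.3, -0.4]
width: -0.0003
gripper_force: 0.0
```

```bash
python3 - <<'E'
from h import *
s=sensors.get_state(); print({k:np.round(v,4) for k,v in s.items()})
d=imaging.get_image("wrist"); np.savez("w2.npz",K=d["K"],extrinsics=d["extrinsics"])
cv2.imwrite("pics/w2.png",cv2.resize(d["image"][...,::-1],None,fx=1.5,fy=1.5))
E
```

```text
{'clock': np.float64(2.0), 'qpos': array([-0.111 ,  0.2719,  1.5121, -0.0036,  1.3537, -1.0245]), 'qd': array([ 0.061 , -0.0383,  0.0611,  0.0779,  0.0579,  0.0545]), 'effort': array([-1.40240e+00, -4.12387e+01, -2.46762e+01, -2.64800e-01,
        1.75000e-02, -3.10000e-01]), 'position': array([0.5728, 0.0053, 0.4041]), 'ee_rot': array([ 0.0023,  0.3224,  0.9466, -0.0013]), 'contact_force': array([ 0.3384,  1.3134, -0.4032]), 'moment': array([-0.006 , -0.0191,  0.0022]), 'gripper_force': np.float64(0.0), 'width': np.float64(-0.0003)}
```

View pics/w2.png

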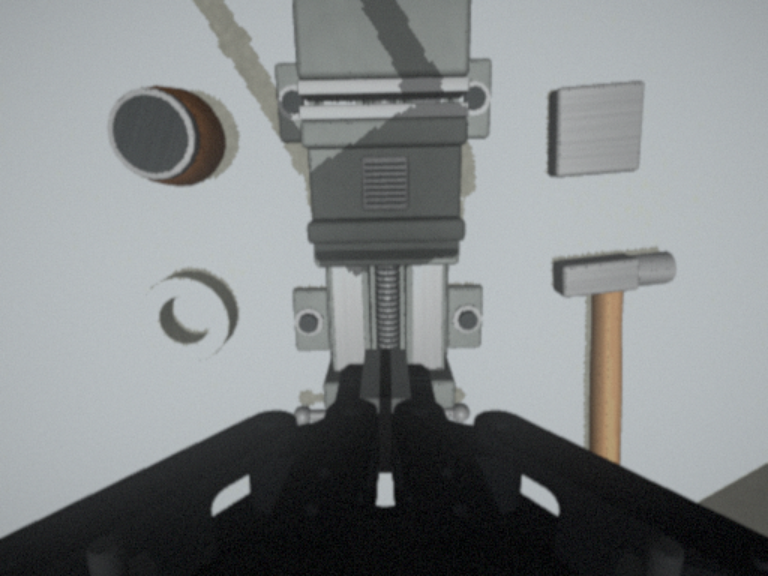

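The wrist view shows the vice well aligned with the tool. The pad spans (362–408, 157–210) in the 1.5x picture, the well wall's top edge is at y≈222, and the fingertips are at (386,350).

```bash
python3 - <<'E'
from h import *
from scipy.spatial.transform import Rotation as R
d=dict(np.load("w2.npz")); s=sensors.get_state()
f=lambda u,v,z: onz(d,u/1.5-.2,v/1.5-.2,z)
p=np.array([f(362,157,.072),f(408,157,.072),f(408,210,.072),f(362,210,.072)])
c=p.mean(0); print("pad",c.round(4),"L,W",np.linalg.norm(p[0]-p[3]),np.linalg.norm(p[0]-p[1]))
q=s["ee_rot"]; T=R.from_quat(q[[1,2,3,0]]).as_matrix(); print("tool x",T[:,0].round(3), "z",T[:,2].round(3),s["position"].round(4),s["clock"])
tip=s["position"]+T[:,2]*manip.tcp_to_tips
print("tip",tip.round(4),"tip proj*1.5",(proj(d,tip)*1.5).round(1))
print("shift tool mm",(T.T@(c-tip)*1e3).round(1))
a,b=f(471,80,.086),f(465,225,.086); a2,b2=f(299,80,.086),f(308,225,.086)
e=(a+a2-b-b2)/2; print("axis deg",np.degrees(np.arctan2(e[1],e[0])), "tool",np.degrees(np.arctan2(T[1,0],T[0,0])), "face->wall",np.linalg.norm(e))
E
```

```text
pad [0.5279 0.0389 0.072 ] L,W 0.03291377684914963 0.028922013545068122
tool x [-0.793  0.61  -0.001] z [ 0.    -0.001 -1.   ] [0.5709 0.0076 0.404 ] 2.05
tip [0.5709 0.0075 0.2306] tip proj*1.5 [388.2 364.2]
shift tool mm [ 53.3  -1.3 158.5]
axis deg 143.04375246153438 tool 142.4238524881131 face->wall 0.08298548162039295
```

The pad centre agrees between views and its size matches (33 x 29 mm against 34 x 30). I'll go down inside the well to about 10 mm above the pad, slightly towards the end-stop side.

{"method": "jog_arm", "body": {"plan": [{"dx": 25, "dy": -1, "dz": 0, "ax": 0, "ay": 0, "az": -0.1, "grip": 1}, {"dx": 25, "dy": 0, "dz": 0, "ax": 0, "ay": 0, "az": 0, "grip": 1}, {"dx": 0, "dy": 0, "dz": 30, "ax": 0, "ay": 0, "az": 0, "grip": 1}, {"dx": 0, "dy": 0, "dz": 30, "ax": 0, "ay": 0, "az": 0, "grip": 1}, {"dx": 0, "dy": 0, "dz": 30, "ax": 0, "ay": 0, "az": 0, "grip": 1}, {"dx": 0, "dy": 0, "dz": 25, "ax": 0, "ay": 0, "az": 0, "grip": 1}, {"dx": 0, "dy": 0, "dz": 15, "ax": 0, "ay": 0, "az": 0, "grip": 1}, {"dx": 0, "dy": 0, "dz": 10, "ax": 0, "ay": 0, "az": 0, "grip": 1}, {"dx": 0, "dy": 0, "dz": 8, "ax": 0, "ay": 0, "az": 0, "grip": 1}, {"dx": 0, "dy": 0, "dz": 0, "ax": 0, "ay": 0, "az": 0, "grip": 1}, {"dx": 0, "dy": 0, "dz": 0, "ax": 0, "ay": 0, "az": 0, "grip": 1}, {"dx": 0, "dy": 0, "dz": 0, "ax": 0, "ay": 0, "az": 0, "grip": 1}]}}

```text
clock: 3.05
position: [0.5291, 0.0399, 0.2578]
ee_rot: [0.001, 0.315, 0.949, 0.0]
contact_force: [-0.1, -0.0, -0.3]
width: -0.0001
gripper_force: 0.0
```

```bash
python3 - <<'E'
from h import *
d=imaging.get_image("side"); s=sensors.get_state(); print(s["position"],s["clock"],s["contact_force"])
cv2.imwrite("pics/s3.png",cv2.resize(d["image"][150:270,170:330,::-1],None,fx=4,fy=4,interpolation=2))
E
```

```text
[0.52909757 0.03982544 0.25786931] 3.1 [0.24598246 0.41231652 0.95153622]
```

View pics/s3.png

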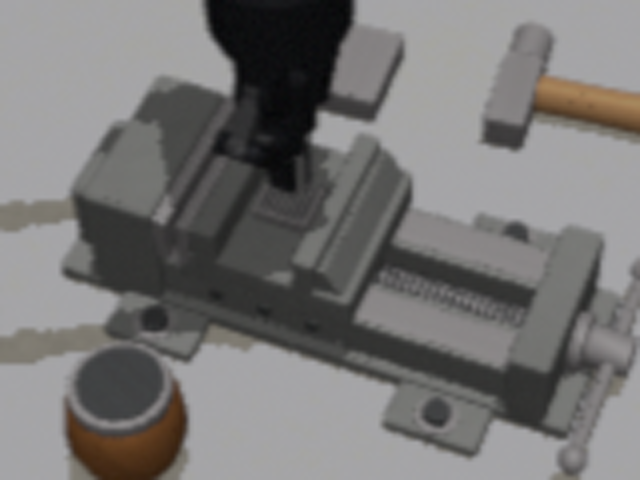

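The closed fingertips stand over the pad inside the well. Now pressing down gently.

{"method": "jog_arm", "body": {"plan": [{"dx": 0, "dy": 0, "dz": 6, "ax": 0, "ay": 0, "az": 0, "grip": 1}, {"dx": 0, "dy": 0, "dz": 4, "ax": 0, "ay": 0, "az": 0, "grip": 1}, {"dx": 0, "dy": 0, "dz": 2, "ax": 0, "ay": 0, "az": 0, "grip": 1}, {"dx": 0, "dy": 0, "dz": 2, "ax": 0, "ay": 0, "az": 0, "grip": 1}, {"dx": 0, "dy": 0, "dz": 2, "ax": 0, "ay": 0, "az": 0, "grip": 1}, {"dx": 0, "dy": 0, "dz": 1, "ax": 0, "ay": 0, "az": 0, "grip": 1}, {"dx": 0, "dy": 0, "dz": 0, "ax": 0, "ay": 0, "az": 0, "grip": 1}, {"dx": 0, "dy": 0, "dz": 0, "ax": 0, "ay": 0, "az": 0, "grip": 1}, {"dx": 0, "dy": 0, "dz": 0, "ax": 0, "ay": 0, "az": 0, "grip": 1}]}}

```text
clock: 3.85
position: [0.5285, 0.0397, 0.24]
ee_rot: [-0.0, 0.315, 0.949, 0.0]
contact_force: [-2.1, -0.1, 4.5]
width: -0.0001
gripper_force: 2.5
```

{"method": "jog_arm", "body": {"plan": [{"dx": 0, "dy": 0, "dz": 1, "ax": 0, "ay": 0, "az": 0, "grip": 1}, {"dx": 0, "dy": 0, "dz": 0.5, "ax": 0, "ay": 0, "az": 0, "grip": 1}, {"dx": 0, "dy": 0, "dz": 0, "ax": 0, "ay": 0, "az": 0, "grip": 1}, {"dx": 0, "dy": 0, "dz": 0, "ax": 0, "ay": 0, "az": 0, "grip": 1}, {"dx": 0, "dy": 0, "dz": 0, "ax": 0, "ay": 0, "az": 0, "grip": 1}]}}

```text
clock: 4.27
position: [0.5287, 0.0395, 0.2394]
ee_rot: [0.001, 0.315, 0.949, -0.0]
contact_force: [-2.6, -1.9, 8.8]
width: 0.0001
gripper_force: 4.8
```

The pad is at its stop: height 0.2394 as expected, and the force has risen to 9 N. Pushing towards the end stop.

{"method": "jog_arm", "body": {"plan": [{"dx": -2, "dy": 0, "dz": 0, "ax": 0, "ay": 0, "az": 0, "grip": 1}, {"dx": -3, "dy": 0, "dz": 0, "ax": 0, "ay": 0, "az": 0, "grip": 1}, {"dx": -3, "dy": 0, "dz": 0, "ax": 0, "ay": 0, "az": 0, "grip": 1}, {"dx": -3, "dy": 0, "dz": 0, "ax": 0, "ay": 0, "az": 0, "grip": 1}, {"dx": -3, "dy": 0, "dz": 0, "ax": 0, "ay": 0, "az": 0, "grip": 1}, {"dx": -3, "dy": 0, "dz": 0, "ax": 0, "ay": 0, "az": 0, "grip": 1}, {"dx": -3, "dy": 0, "dz": 0, "ax": 0, "ay": 0, "az": 0, "grip": 1}, {"dx": 0, "dy": 0, "dz": 0, "ax": 0, "ay": 0, "az": 0, "grip": 1}, {"dx": 0, "dy": 0, "dz": 0, "ax": 0, "ay": 0, "az": 0, "grip": 1}]}}

```text
clock: 5.02
position: [0.5453, 0.0272, 0.2394]
ee_rot: [0.001, 0.315, 0.949, -0.0]
contact_force: [-0.4, -2.1, 8.4]
width: -0.0001
gripper_force: 4.1
```

{"method": "jog_arm", "body": {"plan": [{"dx": -3, "dy": 0, "dz": 0, "ax": 0, "ay": 0, "az": 0, "grip": 1}, {"dx": -4, "dy": 0, "dz": 0, "ax": 0, "ay": 0, "az": 0, "grip": 1}, {"dx": -4, "dy": 0, "dz": 0, "ax": 0, "ay": 0, "az": 0, "grip": 1}, {"dx": -4, "dy": 0, "dz": 0, "ax": 0, "ay": 0, "az": 0, "grip": 1}, {"dx": -4, "dy": 0, "dz": 0, "ax": 0, "ay": 0, "az": 0, "grip": 1}, {"dx": -4, "dy": 0, "dz": 0, "ax": 0, "ay": 0, "az": 0, "grip": 1}, {"dx": -4, "dy": 0, "dz": 0, "ax": 0, "ay": 0, "az": 0, "grip": 1}, {"dx": -4, "dy": 0, "dz": 0, "ax": 0, "ay": 0, "az": 0, "grip": 1}, {"dx": -4, "dy": 0, "dz": 0, "ax": 0, "ay": 0, "az": 0, "grip": 1}, {"dx": -4, "dy": 0, "dz": 0, "ax": 0, "ay": 0, "az": 0, "grip": 1}, {"dx": -3, "dy": 0, "dz": 0, "ax": 0, "ay": 0, "az": 0, "grip": 1}, {"dx": 0, "dy": 0, "dz": 0, "ax": 0, "ay": 0, "az": 0, "grip": 1}, {"dx": 0, "dy": 0, "dz": 0, "ax": 0, "ay": 0, "az": 0, "grip": 1}]}}

```text
clock: 6.1
position: [0.5792, 0.0021, 0.2394]
ee_rot: [0.002, 0.315, 0.949, -0.0]
contact_force: [-0.4, -2.1, 7.8]
width: 0.0001
gripper_force: 3.6
```

{"method": "jog_arm", "body": {"plan": [{"dx": -3, "dy": 0, "dz": 0.1, "ax": 0, "ay": 0, "az": 0, "grip": 1}, {"dx": -3, "dy": 0, "dz": 0.1, "ax": 0, "ay": 0, "az": 0, "grip": 1}, {"dx": -3, "dy": 0, "dz": 0.1, "ax": 0, "ay": 0, "az": 0, "grip": 1}, {"dx": -3, "dy": 0, "dz": 0, "ax": 0, "ay": 0, "az": 0, "grip": 1}, {"dx": -3, "dy": 0, "dz": 0, "ax": 0, "ay": 0, "az": 0, "grip": 1}, {"dx": -2, "dy": 0, "dz": 0, "ax": 0, "ay": 0, "az": 0, "grip": 1}, {"dx": -2, "dy": 0, "dz": 0, "ax": 0, "ay": 0, "az": 0, "grip": 1}, {"dx": -2, "dy": 0, "dz": 0, "ax": 0, "ay": 0, "az": 0, "grip": 1}, {"dx": 0, "dy": 0, "dz": 0, "ax": 0, "ay": 0, "az": 0, "grip": 1}, {"dx": 0, "dy": 0, "dz": 0, "ax": 0, "ay": 0, "az": 0, "grip": 1}]}}

```text
clock: 6.93
position: [0.5959, -0.0102, 0.2394]
ee_rot: [0.002, 0.315, 0.949, 0.0]
contact_force: [-0.6, -0.1, 8.4]
width: 0.0004
gripper_force: 4.4
```

```bash
python3 - <<'E'
from h import *
d=imaging.get_image("side")
cv2.imwrite("pics/s4.png",cv2.resize(d["image"][150:270,180:340,::-1],None,fx=5,fy=5,interpolation=2))
E
```

```text
(no output)
```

View pics/s4.png

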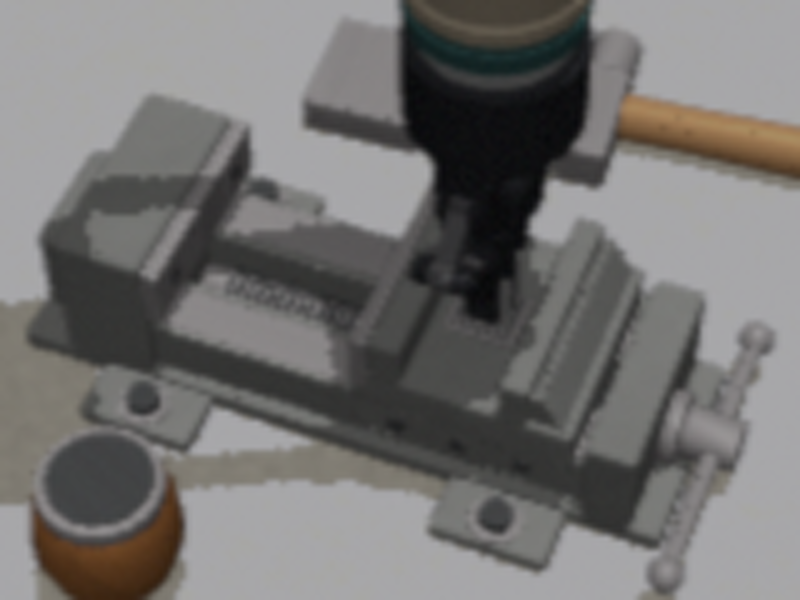

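The jaw has been dragged open and stands just short of the end block; the finger is still at the middle of the pad. I'll continue slowly until the finger meets the wall and pushes hard.

{"method": "jog_arm", "body": {"plan": [{"dx": -1.5, "dy": 0, "dz": 0.2, "ax": 0, "ay": 0, "az": 0, "grip": 1}, {"dx": -1.5, "dy": 0, "dz": 0.2, "ax": 0, "ay": 0, "az": 0, "grip": 1}, {"dx": -1.5, "dy": 0, "dz": 0, "ax": 0, "ay": 0, "az": 0, "grip": 1}, {"dx": -1.5, "dy": 0, "dz": 0, "ax": 0, "ay": 0, "az": 0, "grip": 1}, {"dx": -1.5, "dy": 0, "dz": 0, "ax": 0, "ay": 0, "az": 0, "grip": 1}, {"dx": -1.5, "dy": 0, "dz": 0, "ax": 0, "ay": 0, "az": 0, "grip": 1}, {"dx": 0, "dy": 0, "dz": 0, "ax": 0, "ay": 0, "az": 0, "grip": 1}, {"dx": 0, "dy": 0, "dz": 0, "ax": 0, "ay": 0, "az": 0, "grip": 1}]}}

```text
clock: 7.65
position: [0.6009, -0.0139, 0.2392]
ee_rot: [-0.002, 0.315, 0.949, 0.001]
contact_force: [-7.4, 4.3, 15.0]
width: 0.0001
gripper_force: 7.8
```

{"method": "jog_arm", "body": {"plan": [{"dx": -1.5, "dy": 0, "dz": 0, "ax": 0, "ay": 0, "az": 0, "grip": 1}, {"dx": -1.5, "dy": 0, "dz": 0, "ax": 0, "ay": 0, "az": 0, "grip": 1}, {"dx": -1, "dy": 0, "dz": 0, "ax": 0, "ay": 0, "az": 0, "grip": 1}, {"dx": 0, "dy": 0, "dz": 0, "ax": 0, "ay": 0, "az": 0, "grip": 1}, {"dx": 0, "dy": 0, "dz": 0, "ax": 0, "ay": 0, "az": 0, "grip": 1}]}}

```text
clock: 8.07
position: [0.6035, -0.0159, 0.2392]
ee_rot: [-0.003, 0.315, 0.949, 0.001]
contact_force: [-7.7, 5.5, 16.4]
width: 0.0004
gripper_force: 8.3
```

Friction is steady at about 9 N while the finger slides on the pad, so the jaw is stopped. I'll continue to the wall to be sure.

{"method": "jog_arm", "body": {"plan": [{"dx": -2, "dy": 0, "dz": 0, "ax": 0, "ay": 0, "az": 0, "grip": 1}, {"dx": -2, "dy": 0, "dz": 0, "ax": 0, "ay": 0, "az": 0, "grip": 1}, {"dx": -1.5, "dy": 0, "dz": 0, "ax": 0, "ay": 0, "az": 0, "grip": 1}, {"dx": -1.5, "dy": 0, "dz": 0, "ax": 0, "ay": 0, "az": 0, "grip": 1}, {"dx": 0, "dy": 0, "dz": 0, "ax": 0, "ay": 0, "az": 0, "grip": 1}, {"dx": 0, "dy": 0, "dz": 0, "ax": 0, "ay": 0, "az": 0, "grip": 1}]}}

```text
clock: 8.57
position: [0.6093, -0.0202, 0.2392]
ee_rot: [-0.003, 0.315, 0.949, 0.001]
contact_force: [-7.9, 5.2, 16.0]
width: 0.0002
gripper_force: 7.9
```

{"method": "jog_arm", "body": {"plan": [{"dx": -1.5, "dy": 0, "dz": 0, "ax": 0, "ay": 0, "az": 0, "grip": 1}, {"dx": -1.5, "dy": 0, "dz": 0, "ax": 0, "ay": 0, "az": 0, "grip": 1}, {"dx": -1, "dy": 0, "dz": 0, "ax": 0, "ay": 0, "az": 0, "grip": 1}, {"dx": 0, "dy": 0, "dz": 0, "ax": 0, "ay": 0, "az": 0, "grip": 1}, {"dx": 0, "dy": 0, "dz": 0, "ax": 0, "ay": 0, "az": 0, "grip": 1}]}}

```text
clock: 8.98
position: [0.6106, -0.0211, 0.2392]
ee_rot: [-0.006, 0.316, 0.949, 0.002]
contact_force: [-12.0, 10.0, 20.1]
width: -0.0001
gripper_force: 13.7
```

The finger now bears on the wall with 16 N and the jaw doesn't move, so it's hard against the stop. Lifting straight up, then clear.

{"method": "jog_arm", "body": {"plan": [{"dx": 0, "dy": 0, "dz": -3, "ax": 0, "ay": 0, "az": 0, "grip": 1}, {"dx": 0, "dy": 0, "dz": -3, "ax": 0, "ay": 0, "az": 0, "grip": 1}, {"dx": 0, "dy": 0, "dz": -3, "ax": 0, "ay": 0, "az": 0, "grip": 1}, {"dx": 0, "dy": 0, "dz": -3, "ax": 0, "ay": 0, "az": 0, "grip": 1}, {"dx": 2, "dy": 0, "dz": 0, "ax": 0, "ay": 0, "az": 0, "grip": 1}, {"dx": 3, "dy": 0, "dz": 0, "ax": 0, "ay": 0, "az": 0, "grip": 1}, {"dx": 2, "dy": 0, "dz": -4, "ax": 0, "ay": 0, "az": 0, "grip": 1}, {"dx": 0, "dy": 0, "dz": -15, "ax": 0, "ay": 0, "az": 0, "grip": 1}, {"dx": 0, "dy": 0, "dz": -30, "ax": 0, "ay": 0, "az": 0, "grip": 1}, {"dx": 0, "dy": 0, "dz": -30, "ax": 0, "ay": 0, "az": 0, "grip": 1}, {"dx": 0, "dy": 0, "dz": -30, "ax": 0, "ay": 0, "az": 0, "grip": 1}, {"dx": 0, "dy": 0, "dz": -30, "ax": 0, "ay": 0, "az": 0, "grip": 1}, {"dx": -30, "dy": 0, "dz": -10, "ax": 0, "ay": 0, "az": 0, "grip": 1}, {"dx": -30, "dy": 0, "dz": 0, "ax": 0, "ay": 0, "az": 0, "grip": 1}, {"dx": 0, "dy": 0, "dz": 0, "ax": 0, "ay": 0, "az": 0, "grip": 1}, {"dx": 0, "dy": 0, "dz": 0, "ax": 0, "ay": 0, "az": 0, "grip": 1}]}}

```text
clock: 10.32
position: [0.658, -0.0572, 0.3988]
ee_rot: [0.001, 0.316, 0.949, 0.0]
contact_force: [-0.6, 0.3, 0.3]
width: -0.0002
gripper_force: 0.0
```

```bash
python3 - <<'E'
from h import *
s=sensors.get_state();print(s["clock"],s["position"],s["contact_force"])
a=imaging.get_image("side")["image"][150:270,180:340,::-1];b=imaging.get_image("wrist")["image"][...,::-1]
cv2.imwrite("pics/f.png",np.hstack([cv2.resize(a,(512,384),interpolation=2)[:,:], cv2.resize(b[:,120:392],(272,384))]))
E
```

```text
10.3167 [ 0.65795464 -0.05717986  0.3988035 ] [-0.57698126  0.32763724  0.31035382]
```

View pics/f.png

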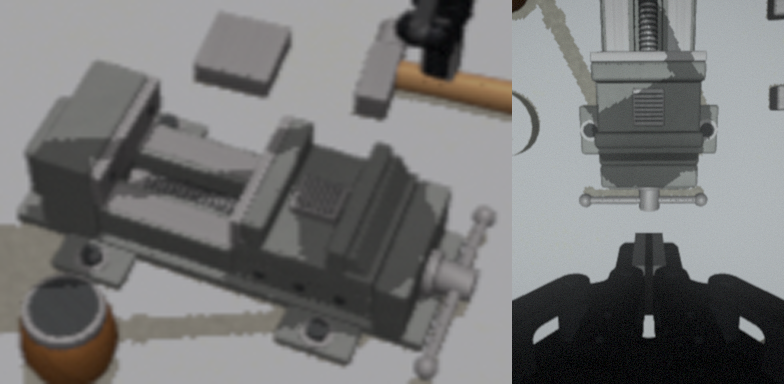

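The jaw stands against the end block with no gap, the pad is up again, the bystanders are in place and the arm is clear.

```bash
python3 -c "
from rig import manip
print(manip.sign_off())"
```

```text
the job is handed in; nothing more can be done
None
```

The vice is fully open: the jaw was pushed hard against the end stop with the pad held down, then let go so the pad sprang up; the arm is clear, the hammer, cup, tape and block were not touched, and the job is handed in at about 10 s on the robot's clock (no verdict was returned).

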